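# Stopper the flask and hold the purge valve in the green

### The arm

A 6-joint arm with a two-finger parallel gripper is mounted at the origin on a cart in front of the work surface, level with it; the furniture and walls round the work are solid. World frame = base frame: x ahead of the robot, y to its left, z up, the work surface at z = 0. Lengths are in mm, angles in rad, forces in N, time in s.
With the tool pointing down it reaches from about 350 to 975 mm from the base axis. Payload 7.1 kg.
Tool frame: the origin (TCP) lies on the front face of the gripper's body, between the roots of the fingers; the fingertips stand 80 mm ahead of it and the grasp point (between the pads) lies 61 mm ahead of it; z points along the fingers, y is the line along which they close (so a half turn about z gives the same grasp; the last joint's range is limited). The gripper opens to 88 mm and grips with 3 to 60 N. Pads are 20 mm wide; open, the fingers measure 115 mm over their backs; the gripper's body (75 mm by 178 mm) begins 61 mm behind the grasp point.
Start: joints at [1.256, 0.423, 1.63, -0, 1.089, -0.019], TCP at [182.159, 597.849, 302.675] pointing down, gripper open.
Joint ranges: [-3, 3], [-0.9, 2.11], [0.09, 2.58], [-1.31, 4.45], [0.11, 2.69], [-2.54, 2.54]. Speed limits (rad/s): [2.39, 2.39, 3.01, 3.14, 3.14, 3.14].

### API

Orientations are given as a unit quaternion [x, y, z, w].
In Python, from station import manip gives the robot as it stands. Calls block until the motion is done:
- manip.reach(position, orientation): joint-space move of the TCP to a pose.
- manip.movel(position, rotation=None, vel=150): straight line of the TCP; rotation=None keeps the orientation; vel is the mean speed in mm/s.
- manip.set_joints(angles): joint-space move.
- manip.ungrasp() and manip.gripper_close(grip_force=None): open the fingers fully, or close them until they stop; grip_force is the grip in N (None keeps the last).
- manip.dwell(seconds).
- manip.ik(position, orientation): joint angles nearest the present ones, or None.
- manip.read_camera(name): name is "side" or "top" or "wrist"; returns (picture, depth): 420x560x3 uint8, red, green, blue; 420x560 float32, mm along the optical axis (not along the pixel's ray), 0 where there is no reading.
- manip.camera_params(name): a dict with "fx", "fy", "cx", "cy" (pixels), "rvec" (rotation vector, rad) and "tvec" (3), from world to camera coordinates, as OpenCV has them. Camera axes: x right, y down, z forward; pixel columns grow to the right and rows downward; lengths in mm; the calibration is good to about 2 mm. A picture is of the moment at which its call begins: read the wrist's pose just before it. camera_params takes no time and is no camera call; for the wrist camera it gives the pose at the moment of the call.
A pose or a line that the arm cannot do raises manip.IKError and nothing moves.
- manip.finish_job(): hands the job in; it is judged then, once.
Readings, each from a call of its own:
- manip.read_time(): time.
- manip.read_joint_pos(): joint angles.
- manip.read_joint_vel(): joint speeds.
- manip.read_tau(): joint torques, N m.
- manip.read_ee_pos(): TCP position.
- manip.read_tcp_rot(): TCP orientation.
- manip.read_force(): force on the tool from outside, world axes, zero at the start.
- manip.read_torque(): the same for the moment, N m.
- manip.read_width(): finger opening in mm.
- manip.read_finger_force(): force on a finger pad.
Only numpy, scipy, OpenCV 4.12 (cv2) and the standard library are available. Lean on these libraries where they do the work, as an engineer would, in place of code of your own. Each camera call takes 0.05 s, during which the arm holds its last target. There are 200 camera calls.

### The job

Put the black stopper from the rack all the way into the mouth of the amber flask and let go of it. Only then push the blue spring-loaded purge plunger straight down until its black pointer stands in the green band of the gauge, about half of its travel and never down into the red, and keep it there for at least three seconds; finish while still holding it in the green, for it springs back when released. Leave the orange stopper and everything else standing where it is.

Things in the scene. Friction and masses are not known exactly. Their poses are not given: they have to be found in the camera images.
- station: purge station fixed to the table: plate 90 (x) x 206 (y) x 10 mm, origin under its centre, z up. At y = -50 mm the amber flask, fixed; at y = +45 the valve block with the blue plunger; a thin steel tube between them, below the rim. At y = +89 a gauge post 6 x 22 mm, 104 mm high, its bands facing -x: from the top white, green, white, red
- flask_mouth (a point): centre of the flask's mouth, in the plane of its rim, 110 mm above the table; the axes are the station's. The bore is upright, 26 mm in diameter, flaring to 30 mm in the top 6 mm; the rim is 37 mm over the outside and the neck bore is open for more than 40 mm down
- stopper: black stopper, loose, 40 g, 58 mm tall, upright in a well of the rack; origin at the centre of its narrow foot, z up its axis. Taper 26 mm long, diameter 19 mm at the foot, 24 at its top; flange 33 mm wide, 26 to 32 mm above the origin, comes to rest on the flask's rim; grip knob 20 mm in diameter from 32 to 58 mm. Fully home, the origin is 26 mm below the rim
- vented_stopper: the orange stopper with a small hole on top, of the same shape, size and origin as the black one, in the other well; not to be used
- rack: white stopper rack, block 115 (x) x 56 (y) x 34 mm fixed to the table; origin under its centre. Two wells 28 mm wide, 30 mm deep at x = -28 and +28 mm; a stopper hangs in its well by the flange, its foot 8 mm above the table. Which stopper is in which well changes
- plunger (a joint): how far the blue plunger is pressed down, m: 0 released, 0.030 bottomed. It slides vertically on a spring that pushes it back up: about 3 N to start, 9.5 N at 0.016, 15 N at the bottom. The black pointer is in the green from 0.012 to 0.020 (middle 0.016), in the red from 0.026 on
- plunger_top (a point): centre of the flat top of the blue plunger's round cap (40 mm in diameter, 20 mm thick, flat over the middle 34 mm), 112 mm above the table when released; moves with the plunger. z up
- vial_a: small brown medicine bottle, 24 mm in diameter, 55 mm tall, loose, left front of the table; origin under its centre. Bystander
- vial_b: small brown medicine bottle with a dark cap, 24 mm in diameter, 55 mm tall, loose, left front of the table; origin under its centre. Bystander
Things that resemble listed ones, but are neither listed nor needed, are in the scene too. What is shaped like the stopper but yellow is not meant.

How it is judged (in metres and radians):
On the way, in this order (a step that is already met when the one before it is completed fails the run):
1. the black stopper is fully home in the flask's mouth and let go (z of stopper in the frame of flask_mouth below -0.0225 m and horizontal distance between stopper and flask_mouth below 0.005 m and angle between stopper's own z axis and vertical below 0.09 rad and contact force between stopper and the fingers below 0.3 N), for 0.2 s.
2. the plunger is held with its pointer in the green band for three seconds (z of stopper in the frame of flask_mouth below -0.0225 m and horizontal distance between stopper and flask_mouth below 0.005 m and angle between stopper's own z axis and vertical below 0.09 rad and value of joint plunger between 0.0115 and 0.0205 m and (contact force between station and the fingers above 2 N or contact force between station and the arm above 2 N)), for 2.8 s.
At the end, for the whole second after the job is handed in: The robot still pushes on the plunger (over 2 N) and holds it 11.5 to 20.5 mm down, and the black stopper is fully home in the flask: its foot at least 22.5 mm below the rim, within 5 mm of the mouth's axis, tilted less than 5 degrees (all of step 2); the arm keeps its last pose, push and grip.
It fails at once if the plunger is pressed (over 6 mm) before the black stopper is in the flask (value of joint plunger above 0.006 m and not (z of stopper in the frame of flask_mouth below -0.0225 m and horizontal distance between stopper and flask_mouth below 0.005 m and angle between stopper's own z axis and vertical below 0.09 rad)).
It fails at once if the plunger is pushed into the red (over 26 mm) (value of joint plunger above 0.026 m).
It fails at once if the orange stopper is taken out or pushed (over 25 mm), or a bottle is shifted (over 25 mm) (distance of any of vented_stopper, vial_a, vial_b from where it was at the start of the episode above 0.025 m).
It also fails if it takes over 58 s, if anything falls off the work surface, if the arm or the gripper's body presses on something with over 40 N, if the wrist force passes 120 N, or if a joint passes its speed limit or range.

## Working session

There is one attempt and no reset: what is moved stays moved. The work goes in short steps, each a Python script; the robot and the scene stay as the last script left them, time stands still between calls to the robot, and variables do not carry over. Pictures are saved under pics/ and viewed, at most 10 in all, crops included, and the job is handed in when it is done.

```bash
mkdir -p pics; cat > h.py <<'E'
from station import manip
import numpy as np, cv2
def snap(n,f):
    P=manip.camera_params(n); im,d=manip.read_camera(n)
    np.savez(f'pics/{f}.npz',im=im,d=d,**{k:np.array(v) for k,v in P.items()})
    cv2.imwrite(f'pics/{f}.png',im[:,:,::-1]); return P,im,d
def load(f): return np.load(f'pics/{f}.npz')
def cloud(f):
    q=load(f); d=q['d'].astype(float); R=cv2.Rodrigues(q['rvec'].astype(float))[0]; t=q['tvec'].reshape(3)
    v,u=np.mgrid[:d.shape[0],:d.shape[1]]
    c=np.stack([(u-q['cx'])*d/q['fx'],(v-q['cy'])*d/q['fy'],d],-1)
    w=(c-t)@R; w[d<=0]=np.nan; return w,q['im']
E
python3 - <<'E'
from h import *
snap('top','top0'); snap('side','side0')
a=np.vstack([cv2.imread('pics/top0.png'),cv2.imread('pics/side0.png')])
print(manip.read_time(),manip.read_tcp_rot())
E
```

```text
0.1 [ 1.47388518e-01  9.89078439e-01 -6.72506792e-04 -1.16261253e-04]
```

View pics/top0.png

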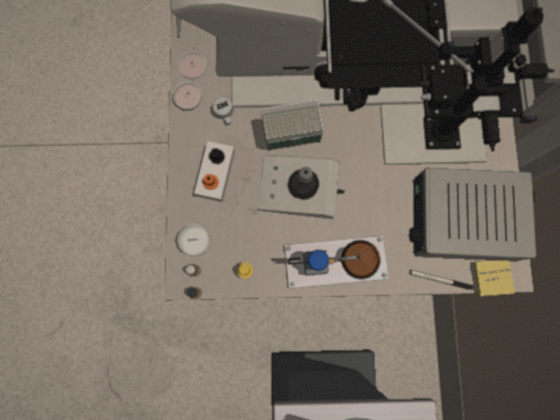

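View pics/side0.png

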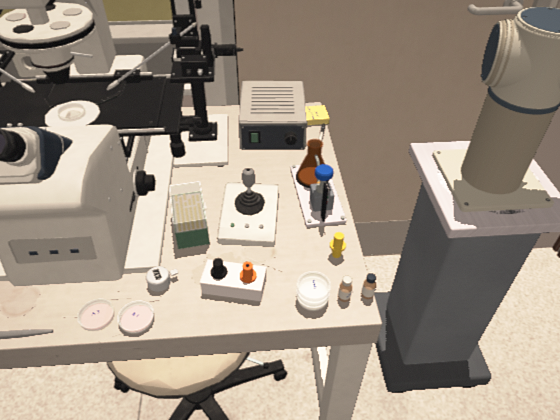

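The top view shows the rack at (214,170) with the black stopper at (217,156) and the orange one at (210,181), the station at (337,262), the blue cap at (318,260), the flask at (360,258), the yellow decoy at (245,270) and the vials at (191,270) and (194,293). Next I'll take 3D measurements from the depth.

```bash
python3 - <<'E'
from h import *
for f in ('top0','side0'):
    w,im=cloud(f); hsv=cv2.cvtColor(im,cv2.COLOR_RGB2HSV); h,s,v=[hsv[...,i].astype(int) for i in range(3)]
    reg=(w[...,0]>200)&(w[...,0]<1000)&(abs(w[...,1])<500)&(w[...,2]>-30)&(w[...,2]<180)
    print(f,load(f)['fx'])
    def rep(n,m):
        m=m&reg
        if m.sum()<3: print(n,m.sum());return
        p=w[m]; vv,uu=np.nonzero(m)
        print(n,m.sum(),'px',uu.mean().round(1),vv.mean().round(1),'med',np.median(p,0).round(1),'lo',np.percentile(p,3,axis=0).round(),'hi',np.percentile(p,97,axis=0).round())
    rep('blue',(h>100)&(h<130)&(s>130)&(v>60)); 
    rep('bluetop',(h>100)&(h<130)&(s>130)&(v>60)&(w[...,2]>105))
    rep('orange',(h>3)&(h<14)&(s>190)&(v>150))
    rep('yellow',(h>20)&(h<32)&(s>180)&(v>120)&(w[...,2]>20))
    rep('amber',(h<14)&(s>120)&(v<140)&(w[...,2]>95))
    # station & rack white top by height
    x,y,z=w[...,0],w[...,1],w[...,2]
    if f=='top0':
        u=np.arange(560)[None];r=np.arange(420)[:,None]
        for n,b,zl,zh in(('rack',(190,240,138,203),28,42),('plate',(280,395,235,290),4,16),('table',(200,400,215,235),-20,20)):
            m=(u>b[0])&(u<b[1])&(r>b[2])&(r<b[3])&(z>zl)&(z<zh)&((v>150)|(n=='table'))
            p=w[m]; rc=cv2.minAreaRect(p[:,:2].astype(np.float32)); print(n,m.sum(),rc,np.median(p[:,2]))
        m=(u>195)&(u<240)&(r>140)&(r<172)&(v<70)&reg&(z>40); rep('black',m)
        m=m&(z>58); rep('blacktop',m)
im=cv2.imread('pics/top0.png'); a=cv2.resize(im[130:210,185:250],None,fx=6,fy=6,interpolation=3);b=cv2.resize(im[230:295,280:395],None,fx=6,fy=6,interpolation=3)
c=np.zeros((480,390+0+1,3),np.uint8)
H=390
out=np.hstack([cv2.resize(a,(98*0+317,390)),cv2.resize(b,(480*0+480,271))[:0].reshape(0,480,3) if 0 else cv2.copyMakeBorder(cv2.resize(b,(480,271)),0,119,0,0,0)])
cv2.imwrite('pics/crop0.png',out)
E
```

```text
top0 462.9041043789391
blue 307 px 317.6 259.8 med [422.4  71.  111.4] lo [408.  56. 108.] hi [437.  87. 114.]
bluetop 307 px 317.6 259.8 med [422.4  71.  111.4] lo [408.  56. 108.] hi [437.  87. 114.]
orange 0
yellow 0
amber 153 px 369.1 254.9 med [429.3 -25.8 108.3] lo [413. -40.  98.] hi [446.  -8. 112.]
rack 1069 ((621.6649780273438, 273.46380615234375), (56.67191696166992, 114.64447784423828), 76.58201599121094) 34.1224457268268
plate 1949 ((428.98651123046875, 24.552413940429688), (95.29493713378906, 205.25180053710938), 4.625439643859863) 9.673704541016377
table 3707 ((505.8556213378906, 95.98265075683594), (419.7799377441406, 39.89506149291992), 88.66694641113281) -0.6226715300961855
black 120 px 216.2 155.0 med [644.4 264.7  63. ] lo [637. 256.  40.] hi [654. 276.  69.]
blacktop 72 px 215.3 153.0 med [646.3 266.5  65.7] lo [639. 259.  60.] hi [655. 275.  69.]
side0 469.7547824344814
blue 228 px 323.6 172.1 med [425.5  81.3 108.6] lo [409.  60.  96.] hi [441.  91. 112.]
bluetop 170 px 323.7 170.3 med [425.2  76.4 109.3] lo [409.  58. 106.] hi [441.  89. 112.]
orange 88 px 247.1 274.7 med [595.2 289.7  39.7] lo [584. 276.  36.] hi [606. 297.  65.]
yellow 111 px 337.4 244.8 med [414.6 221.2  34.4] lo [404. 215.  26.] hi [423. 228.  55.]
amber 128 px 314.5 146.3 med [431.  -15.6 102.8] lo [417. -38.  96.] hi [445.   9. 109.]
```

View pics/crop0.png

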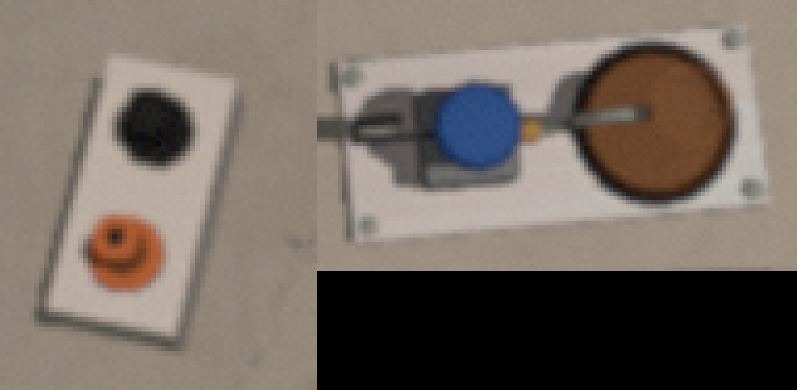

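The rack and station fits agree with the nominal sizes: the rack's black well comes out at (649,267), the plate yaw at about 4.6°, and the mouth at about (433,-25). I'll refine these with the wrist camera.

```bash
cat >> h.py <<'E'
def down(ydeg):
    p=np.radians((ydeg+90)/2); return [float(np.cos(p)),float(np.sin(p)),0.,0.]
E
python3 - <<'E'
from h import *
manip.reach([425,0,330],down(76.6)); print(manip.read_time()); manip.dwell(.3); snap('wrist','w1')
manip.reach([647,267,270],down(76.6)); manip.dwell(.3); snap('wrist','w2'); print(manip.read_time(),manip.read_ee_pos())
cv2.imwrite('pics/w12.png',cv2.resize(np.hstack([cv2.imread('pics/w1.png'),cv2.imread('pics/w2.png')]),(800,300),interpolation=3))
for f in('w1','w2'):
    w,_=cloud(f); print(np.nanmin(w.reshape(-1,3),0),np.nanmax(w.reshape(-1,3),0))
E
```

```text
2.4
4.425 [647.09098208 266.42631858 270.55089308]
[ -40.25340852 -429.16476419 -798.19555619] [782.89250565 873.74694903 356.45910578]
[ 373.84290407  -76.96159783 -797.24636472] [1527.78212914 1097.72392091  297.22661726]
```

View pics/w12.png

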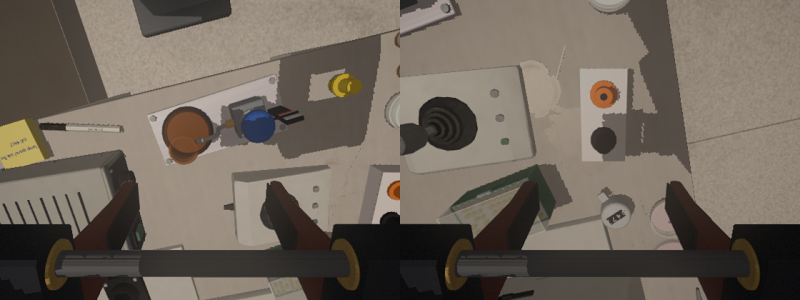

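The wrist view of the station shows the flask rim at about (257,210) full-scale and the blue cap at (362,176). In the rack view the black knob is at (285,196).

```bash
python3 - <<'E'
from h import *
def circ(n,p):
    (c,r)=cv2.minEnclosingCircle(p[:,:2].astype(np.float32)); print(n,len(p),'med',np.median(p,0).round(1),'bbox mid',((np.percentile(p,1,axis=0)+np.percentile(p,99,axis=0))/2).round(1),'circ',np.round(c,1),round(r,1))
w,im=cloud('w1'); hsv=cv2.cvtColor(im,cv2.COLOR_RGB2HSV); h,s=hsv[...,0],hsv[...,1]
x,y,z=w[...,0],w[...,1],w[...,2]
circ('cap',w[(h>100)&(h<130)&(s>130)&(z>108.5)&(z<116)])
m=(z>106)&(z<114)&(np.hypot(x-432,y+25)<26); circ('rim',w[m])
m=(z>6)&(z<14)&(hsv[...,2]>110)&(abs(y-24)<125)&(abs(x-429)<60)&(s<60); print(m.sum(),cv2.minAreaRect(w[m][:,:2].astype(np.float32)))
w2,im2=cloud('w2'); x,y,z=w2[...,0],w2[...,1],w2[...,2]
circ('black',w2[(z>62)&(z<70)&(np.hypot(x-648,y-267)<25)])
circ('flange',w2[(z>37.5)&(z<70)&(np.hypot(x-648,y-267)<22)])
circ('orange',w2[(z>62)&(z<70)&(np.hypot(x-595,y-280)<25)])
a=cv2.resize(im[160:260,200:320,::-1],None,fx=4,fy=4,interpolation=3);b=cv2.resize(im2[140:240,225:305,::-1],None,fx=4,fy=4,interpolation=3)
cv2.imwrite('pics/crop1.png',np.hstack([a,b]))
E
```

```text
cap 354 med [410.   72.8 112.2] bbox mid [418.4  72.2 111.4] circ [422.3  70.3] 19.2
rim 637 med [432.5 -25.6 110.3] bbox mid [430.3 -24.8 109.3] circ [430.5 -24.8] 18.4
4820 ((427.3630676269531, 24.74554443359375), (90.61614227294922, 205.9658660888672), 4.145196437835693)
black 454 med [648.1 267.4  66.7] bbox mid [648.4 267.3  65.6] circ [648.5 267.1] 9.9
flange 1050 med [644.5 268.3  50.7] bbox mid [646.3 267.3  53.4] circ [648.7 267.2] 16.5
orange 509 med [594.2 280.3  66.8] bbox mid [594.3 280.4  66.8] circ [594.4 280.2] 9.8
```

View pics/crop1.png

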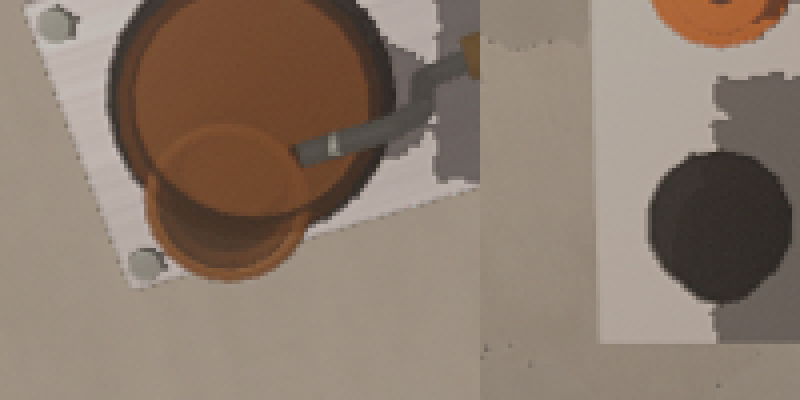

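The measurements agree: stopper at (648.6,267.2), mouth at (430.7,-25.0), and plunger at (424,69.7). Next I'll grasp the stopper and carry it to above the mouth.

```bash
python3 - <<'E'
from h import *
q=down(76.6)
manip.movel([648.6,267.2,170],q,150); manip.movel([648.6,267.2,123],q,60)
print(manip.read_ee_pos(),manip.read_force())
manip.gripper_close(20); manip.dwell(.2); print(manip.read_width(),manip.read_finger_force())
manip.movel([648.6,267.2,280],q,120); print(manip.read_width(),manip.read_force())
manip.reach([430.7,-25,280],q); manip.movel([430.7,-25,240],q,100); manip.dwell(.3)
print(manip.read_ee_pos(),manip.read_width(),manip.read_time(),manip.read_force())
snap('wrist','w3'); snap('side','s3')
a=cv2.imread('pics/w3.png'); b=cv2.resize(cv2.imread('pics/s3.png')[60:210,240:400],None,fx=2.6,fy=2.6,interpolation=3)
cv2.imwrite('pics/c3.png',np.hstack([cv2.resize(a[100:400,100:400],(390,390)),cv2.resize(b,(400,390))]))
E
```

```text
[648.81785475 267.2861851  123.25268971] [-0.5150508   1.02290928  0.04765151]
19.30709840524928 19.999950528144836
18.615067177981416 [-0.17286372 -0.2951478  -0.58677788]
[430.97311716 -25.02672028 240.49612833] 19.114254323841187 11.1083 [-0.01553924 -0.54428677 -0.53542586]
```

View pics/c3.png

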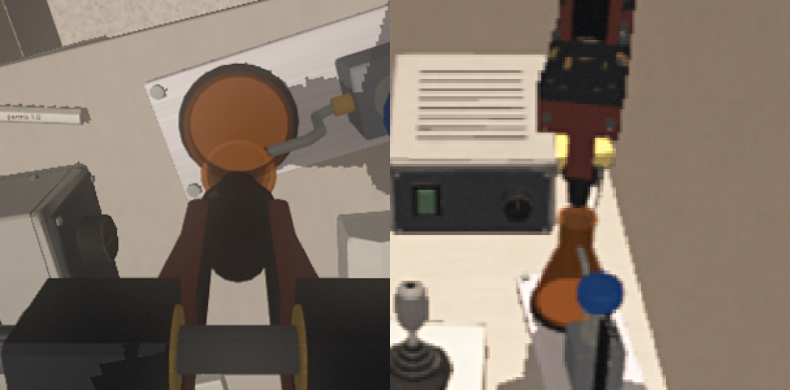

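The black stopper is held upright directly over the amber mouth, aligned with the neck at about (578,215) in the right panel. Now I'll insert it.

```bash
python3 - <<'E'
from h import *
q=down(76.6)
for z in (225,215,208,204,201,199.5):
    manip.movel([430.7,-25,z],q,40); f=manip.read_force(); print(z,manip.read_ee_pos().round(1) if hasattr(manip.read_ee_pos(),'round') else manip.read_ee_pos(),np.round(f,2))
    if f[2]>8: break
print(manip.read_time())
E
```

```text
225 [430.6 -25.  224.7] [ 0.86  0.19 -0.06]
215 [430.5 -25.  214.7] [ 0.34  0.84 -0.07]
208 [430.5 -25.  207.7] [-0.16 -0.67 -0.76]
204 [430.6 -25.  203.8] [-0.18  0.68 -0.39]
201 [430.6 -25.  200.9] [-0.77 -0.44 -0.66]
199.5 [430.7 -25.  199.4] [-1.17  0.51 -0.71]
13.2083
```

No contact, and it is nearly home. I'll release, retreat upward and look.

```bash
python3 - <<'E'
from h import *
q=down(76.6)
manip.ungrasp(); manip.dwell(.3); manip.movel([430.7,-25,260],q,100); manip.movel([430.7+60,-25,300],q,150); manip.dwell(.4)
snap('wrist','w4'); snap('side','s4'); print(manip.read_time(),manip.read_width())
w,im=cloud('w4'); x,y,z=w[...,0],w[...,1],w[...,2]
for lo,hi in((138,148),(113,148)):
    p=w[(z>lo)&(z<hi)&(np.hypot(x-431,y+25)<28)]
    if len(p): print(len(p),np.median(p,0),cv2.minEnclosingCircle(p[:,:2].astype(np.float32)))
hsv=cv2.cvtColor(im,cv2.COLOR_RGB2HSV); p=w[(hsv[...,0]>100)&(hsv[...,0]<130)&(hsv[...,1]>130)&(z>109)&(z<116)]
print('cap',len(p),cv2.minEnclosingCircle(p[:,:2].astype(np.float32)),np.median(p,0))
b=cv2.imread('pics/s4.png')[60:210,240:400]
cv2.imwrite('pics/c4.png',np.hstack([cv2.resize(cv2.imread('pics/w4.png')[20:300,100:380],(390,390)),cv2.resize(b,(400,390),interpolation=3)]))
E
```

```text
16.5417 87.62748903974598
729 [430.47015399 -25.26228881 142.65326308] ((430.6783447265625, -25.402206420898438), 9.876028060913086)
1622 [429.04404233 -24.03089259 117.94733422] ((430.7594299316406, -25.572221755981445), 16.446592330932617)
cap 1859 ((423.44927978515625, 69.37543487548828), 19.456859588623047) [423.1344842   66.8589871  112.58687591]
```

View pics/c4.png

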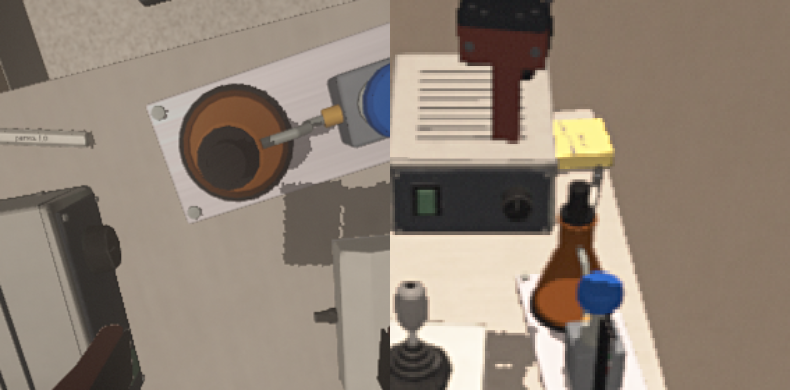

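The stopper is home: its top is at 142.6 mm (142 expected), it is concentric with the mouth, and its flange sits on the rim. Next I'll close the fingers and press the plunger in steps.

```bash
python3 - <<'E'
from h import *
q=down(76.6); X,Y=423.9,69.5
manip.gripper_close(20); print(manip.read_width())
manip.reach([X,Y,240],q); manip.movel([X,Y,200],q,80)
for z in (194,190,186,182,179,177,176):
    manip.movel([X,Y,z],q,25); manip.dwell(.2); f=manip.read_force(); e=manip.read_ee_pos(); print(z,np.round(e,1),np.round(f,1))
    if f[2]>11: break
manip.dwell(.3); e=manip.read_ee_pos(); print('travel',112-(e[2]-80),manip.read_force(),manip.read_time())
snap('wrist','w5'); snap('side','s5')
b=cv2.imread('pics/s5.png')[130:230,280:380]
cv2.imwrite('pics/c5.png',np.hstack([cv2.resize(cv2.imread('pics/w5.png'),(400,300)),cv2.resize(b,(300,300),interpolation=3)]))
E
```

```text
0.6791329725662958
194 [423.9  69.5 194.1] [ 0.1 -0.6 -0.4]
190 [424.2  69.5 190.2] [ 1.2 -0.2  3.1]
186 [424.2  69.6 186.1] [2.3 1.5 5.1]
182 [424.2  69.5 182.2] [1.8 0.7 6.1]
179 [424.2  69.6 179.3] [2.2 0.2 7.3]
177 [424.2  69.5 177.3] [2.3 0.7 7.9]
176 [424.2  69.6 176.4] [0.8 1.  9.3]
travel 15.641866355117742 [0.56100162 0.80538987 9.15705085] 22.9
```

View pics/c5.png

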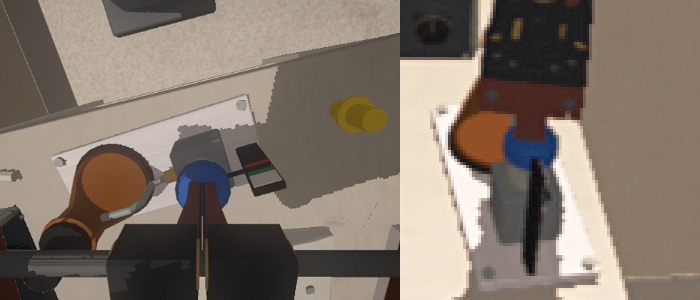

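The fingers press the blue cap at 15.6 mm with 9.2 N, which matches the spring. The pointer lies at the green stripe, at about (240,172), and the stopper is still seated at (65,240). I'll hold and hand in.

```bash
python3 - <<'E'
from h import *
manip.dwell(4); print(manip.read_ee_pos(),manip.read_force(),manip.read_time()); print(manip.finish_job())
E
```

```text
[424.21610074  69.55514215 176.36639594] [1.41198561 0.09872747 9.03436451] 27.0
the job is handed in; nothing more can be done
None
```

The black stopper is fully home in the flask and released. The plunger was held at about 15.6 mm, in the green, for over 4 s, and I handed in the job at 27 s while still pressing it with about 9 N; no verdict was returned.

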